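# Clear the lid, raise the bail and park the canister

## Task

A brown bottle has been left on the lid of the steel canister: stand it on the bare table, then lift the canister off its stand by its swinging bail handle. Set it down upright on the aluminium tray without dropping it and bring it gently up snug against the tray's upright stop, leaving the other things on the table alone.

Things in the scene. Friction and masses are not known exactly. Their poses are not given: they have to be found in the camera images.
- brown_bottle: Small brown screw-cap bottle with a black cap, 46 mm in diameter, 92 mm high (straight body to about 55 mm, cap 33 mm wide from 72 mm up), 0.1 to 0.2 kg. It starts standing on the canister's lid, within about 10 mm of its middle. Origin: centre of its underside; z up.
- canister: Round steel canister, 96 mm in diameter (too wide to grasp), 92 mm high, with a fixed flat lid flush with its rim, weighted at the bottom; 0.3 to 0.65 kg. Origin: centre of its underside, z up. The bail pivots about the canister's y axis, 80 mm above the underside, and hangs on ears that reach to y = +-58 mm.
- bail_grip (a point): Middle of the bail handle's grip: a black round roller 12 mm thick, 70 mm long, turning freely on the bar, parallel to the canister's y axis, joined by 6 mm wire arms to the pivots, 88 mm from the pivot axis. At the start the bail hangs out on the canister's -x side, about level, some 30 mm clear of the wall; raised upright, it is 76 mm above the lid. Axes turn with the bail; y along the bar.
- bail (a joint): Angle of the bail hinge, rad: 0 = down on its stop on the canister's -x side (0.15 rad below level); 1.72 = upright; 3.14 + 0.3 = down on the +x side. Slight friction holds it where it is left.
- stand: Fixed low round stand of steel on four legs, 118 mm across, seat 45 mm above the table, with an upstanding rim 8 mm high (inner diameter 112 mm) round the canister's foot. Origin: centre of its underside on the table.
- tray: Fixed aluminium tray, 160 mm along its x, 140 mm along its y. Floor plate 8 mm thick, open at front and sides, one upright stop 8 mm thick and 50 mm high along its +x edge. Origin: centre of its underside on the table; +x points to the stop.
- tray_stop (a point): Middle of the lower edge of the stop's inner face, on the tray floor (72 mm along tray x, 8 mm above the table). Axes as the tray's. A snug canister has its centre 48 mm in front of this point.
- dish: Bystander: small clear petri dish, 60 mm across, 16 mm high. Origin: centre of its underside.
- timer: Bystander: white desk timer, 60 x 66 x 17 mm. Origin: centre of its underside.
- flask: Bystander: culture flask lying flat, 120 x 62 x 41 mm, long along its x. Origin: centre of its underside.
- white_bottle: Bystander: white screw-cap bottle, 50 mm in diameter, 84 mm high. Origin: centre of its underside.
- well_plate: Bystander: lidded 96-well plate, 84 x 126 x 18 mm. Origin: centre of its underside.
There are look-alikes about, which are no part of the job. What is meant by the brown_bottle is not pink, and is the larger of those in its own colour.

How it is judged:
On the way, in this order (a step that is already met when the one before it is completed fails the run):
1. the brown bottle stands released on the bare table while the canister is still on its stand (height (world z) of brown_bottle between -0.01 and 0.004 m and angle between brown_bottle's own z axis and vertical below 0.1 rad and linear speed of brown_bottle below 0.02 m/s and contact force between the fingers and brown_bottle below 0.1 N and distance of canister from where it was at the start of the episode below 0.03 m), for 0.2 s.
2. the canister is lifted clear of the stand by its bail (z of canister in the frame of stand above 0.058 m and distance between the grasp point and bail_grip below 0.05 m and angle between canister's own z axis and vertical below 0.4 rad), for 0.2 s.
At the end, for the whole second after the job is handed in: The brown bottle stands upright on the bare table (within 0.1 rad), not on the tray or stand. The canister stands upright (within 0.05 rad) on the tray floor, touching the stop or within 2.5 mm of it, its centre within 40 mm of the tray's middle line. Both are released and at rest (height (world z) of brown_bottle between -0.01 and 0.004 m and angle between brown_bottle's own z axis and vertical below 0.1 rad and linear speed of each of brown_bottle, canister below 0.02 m/s and contact force between the fingers and brown_bottle below 0.1 N and z of canister in the frame of tray between 0.005 and 0.012 m and angle between canister's own z axis and vertical below 0.05 rad and x of canister in the frame of tray_stop between -0.0505 and -0.044 m and y of canister in the frame of tray between -0.04 and 0.04 m and contact force between the fingers and canister below 0.1 N).
It fails at once if the brown bottle is tipped over (angle between brown_bottle's own z axis and vertical above 0.6 rad).
It fails at once if the canister is tipped over (angle between canister's own z axis and vertical above 0.7 rad).
It fails at once if the canister is dropped (linear speed of canister above 0.4 m/s and contact force between the fingers and canister below 0.05 N).
It fails at once if the canister is rammed against the tray (more than 45 N) (contact force between canister and tray above 45 N).
It fails at once if one of the bystanders is moved more than 30 mm (distance of any of dish, timer, flask, white_bottle, well_plate from where it was at the start of the episode above 0.03 m).
It also fails if it takes over 72 s, if anything falls off the work surface, if the arm or the gripper's body presses on something with over 40 N, if the wrist force passes 120 N, or if a joint passes its speed limit or range.

## Robot

A 6-joint arm with a two-finger parallel gripper is mounted at the origin on a cart in front of the work surface, level with it; the furniture and walls round the work are solid. World frame = base frame: x ahead of the robot, y to its left, z up, the work surface at z = 0. Lengths are in m, angles in rad, forces in N, time in s.
With the tool pointing down it reaches from about 0.3 to 0.775 m from the base axis. Payload 14.6 kg.
Tool frame: the origin (TCP) lies at the very end of the fingers, on their centre line; the grasp point (between the pads) lies 19 mm behind it; z points along the fingers, y is the line along which they close (so a half turn about z gives the same grasp; the last joint's range is limited). The gripper opens to 94 mm and grips with 3 to 60 N. Pads are 16 mm wide; open, the fingers measure 119 mm over their backs; the gripper's body (75 mm by 177 mm) begins 78 mm behind the grasp point.
Start: joints at [1.249, 0.3, 1.521, -0, 1.321, -0.067], TCP at [0.139, 0.532, 0.205] pointing down, gripper open.
Joint ranges: [-3.03, 3.03], [-0.79, 2.21], [0.23, 2.52], [-1.04, 4.18], [0, 3.07], [-2.55, 2.55]. Speed limits (rad/s): [2.22, 2.22, 2.57, 3.14, 3.14, 3.14].

## Interface

Orientations are given as [roll, pitch, yaw] about the fixed x, y, z axes, in that order (R = Rz(yaw) Ry(pitch) Rx(roll)).
In Python, from station import ctrl gives the robot as it stands. The module is installed in compiled form; this text tells all that it offers.
- The arm moves only by the tool step_arm, never from a script. Its argument "deltas" is a list of rows, each an object with "dp": the shift along the tool's x, y, z scaled (see below), a list of three; "twist": the turn about the tool's z scaled (see below). In form: [{"dp": [tx, ty, tz], "twist": twist}, ...]. A call has 1 to 12 rows; each row shifts and turns the commanded pose from where the row before left it, along the tool's axes as they then stand; what a row does not reach is not made up. The controller multiplies each number of a shift by 0.04 m and each number of a turn by 4 degrees. A row lasts 1/10 s, in which the tool goes at most 50 mm and 8.59 degrees, less where a joint would pass 70% of its speed; a pose out of reach is approached as far as the arm can. A call with a number of a shift or a turn outside -1 to 1 is refused whole. A call with a gripper value outside its range is refused whole. "gripper" is the opening, from -1 (shut) to 1 (fully open), set as the call begins (left out, the last holds). The fingers move at their own pace and stop on an object; "squeeze" is the grip in N (left out, the last holds). Time passes only in rows, so rows that do not move let the fingers close. It gives the time, the measured TCP pose, the force, the opening and the grip force at its end, in the units of the state.
- ctrl.get_obs(): the state, without advancing time (a new reading comes with each control period).
- ctrl.camera(name): name is "side" or "top" or "wrist"; returns (picture, depth): 400x640x3 uint8, red, green, blue; 400x640 float32, m along the optical axis (not along the pixel's ray), 0 where there is no reading.
- ctrl.get_calibration(name): a dict with "fx", "fy", "cx", "cy" (pixels), "world_to_cam" (4x4, takes a point from world to camera coordinates); the wrist camera has in their place "hand_eye" (4x4, takes a point from camera to tool coordinates, whose origin is the TCP and whose axes are the flange's). Camera axes: x right, y down, z forward; pixel columns grow to the right and rows downward; lengths in m; the calibration is good to about 2 mm. A picture is of the moment at which its call begins: read the wrist's pose just before it. get_calibration takes no time and is no camera call.
- ctrl.hand_in(): hands the job in; it is judged then, once.
Trained networks look in the newest picture that a camera, given by its name, has taken for a name from the list of things; names that differ only in an ending like _2 or _b are one class to them, and where a whole thing is asked for, a point or a joint stands for the part that bears it (a point fixed in the world has none). Each returns a list of dicts, best first, with "conf" (0 to 1); they miss things now and then, are a little off and sometimes report something else, mostly with a low value. They report only what shows in the picture. A call takes as long as a camera call. They do not tell look-alikes from the thing itself.
- ctrl.spot_in(camera, label): "rect" ([left, top, right, bottom] as shares, 0 to 1, of the picture: columns of its width, rows of its height, round what is visible of it).
- ctrl.cut_out(camera, label): "pixels" (400x640 bool, what is visible of it) and "rect" ([left, top, right, bottom] as shares, 0 to 1, of the picture: columns of its width, rows of its height, round what is visible of it).
The state is a dict: "time_s": time; "qpos": joint angles; "joint_vel": joint speeds; "tau": joint torques, N m; "ee_pos": TCP position; "eef_rot": TCP orientation; "force": force on the tool from outside, world axes, zero at the start; "moment": the same for the moment, N m; "grip_width": finger opening in m; "grip_force": force on a finger pad.
Only numpy, scipy, OpenCV 4.12 (cv2) and the standard library are available. Lean on these libraries where they do the work, as an engineer would, in place of code of your own. Each camera call takes 0.05 s, during which the arm holds its last target. There are 200 camera calls.

## Working session

There is one attempt and no reset: what is moved stays moved. The work goes in short steps, Python scripts to look and compute and a tool call to move; the robot and the scene stay as the last step left them, time stands still between calls to the robot, and variables do not carry over. Pictures are saved under pics/ and viewed, at most 10 in all, crops included, and the job is handed in when it is done.

Besides the shell and the picture viewer there is one more tool, called after "Call:" by a JSON object that holds its "fn" and its "kwargs", one argument or row to a line. step_arm: Moves the arm, as the interface text tells. Its arguments: {"type":"object","properties":{"deltas":{"type":"array"},"gripper":{"type":"number"},"squeeze":{"type":"number"}},"required":["deltas"]}

```bash
mkdir -p pics
cat > h.py <<'E'
import numpy as np, cv2
from station import ctrl
from scipy.spatial.transform import Rotation as R
def cam(n):
    o=ctrl.get_obs(); im,d=ctrl.camera(n); c=ctrl.get_calibration(n)
    if n=="wrist":
        T=np.eye(4); T[:3,:3]=R.from_euler('xyz',o["eef_rot"]).as_matrix(); T[:3,3]=o["ee_pos"]
        M=T@np.array(c["hand_eye"])
    else: M=np.linalg.inv(np.array(c["world_to_cam"]))
    v,u=np.mgrid[0:400,0:640]
    P=np.stack([(u-c["cx"])/c["fx"]*d,(v-c["cy"])/c["fy"]*d,d],-1)@M[:3,:3].T+M[:3,3]
    P[d<=0]=np.nan
    return im,P,M,c
def save(n,im): cv2.imwrite("pics/"+n+".png",im[:,:,::-1])
E
python3 - <<'E'
from h import *
o=ctrl.get_obs();print(o["ee_pos"],o["eef_rot"],o["grip_width"],o["force"])
ims=[]
for n in ["top","side"]:
    im,P,M,c=cam(n);ims.append(im);np.save(n+"P.npy",P);print(n,M.round(3).tolist())
    for l in ["brown_bottle","canister","bail_grip","stand","tray","dish","timer","flask","white_bottle","well_plate"]:
        for r in ctrl.cut_out(n,l)[:3]:
            if r["conf"]<.3: continue
            q=P[r["pixels"]];q=q[~np.isnan(q[:,0])]
            if len(q)<5: continue
            print(l,round(r["conf"],2),(np.array(r["rect"])*[640,400,640,400]).round().tolist(),np.median(q,0).round(3),np.percentile(q,3,0).round(3),np.percentile(q,97,0).round(3))
save("top0",ims[0]);save("side0",ims[1])
E
```

```text
[0.1385533  0.53200783 0.20491261] [-3.14050666e+00 -8.60953978e-05  2.88679801e+00] 0.09425091556861581 [ 0.29943557 -0.29400274  0.24489388]
top [[0.02, -0.977, 0.211, 0.313], [-1.0, -0.019, 0.003, 0.265], [0.001, -0.211, -0.978, 1.187], [0.0, 0.0, 0.0, 1.0]]
brown_bottle 0.83 [308.0, 193.0, 330.0, 210.0] [0.524 0.278 0.205] [0.51  0.258 0.146] [0.545 0.299 0.232]
brown_bottle 0.79 [362.0, 198.0, 379.0, 222.0] [0.535 0.132 0.065] [0.521 0.107 0.002] [0.556 0.15  0.094]
canister 0.63 [301.0, 209.0, 340.0, 232.0] [0.496 0.3   0.047] [0.47  0.222 0.041] [0.534 0.336 0.057]
bail_grip 0.42 [201.0, 235.0, 244.0, 266.0] [0.405 0.558 0.019] [0.365 0.5   0.013] [0.447 0.617 0.023]
stand 0.69 [298.0, 206.0, 338.0, 231.0] [0.495 0.294 0.047] [0.472 0.222 0.042] [0.535 0.333 0.056]
tray 0.68 [393.0, 190.0, 451.0, 256.0] [ 0.508 -0.033  0.009] [ 0.428 -0.106  0.003] [0.587 0.037 0.05 ]
dish 0.78 [361.0, 241.0, 380.0, 262.0] [0.418 0.115 0.016] [0.394 0.09  0.012] [0.444 0.141 0.02 ]
timer 0.71 [260.0, 228.0, 287.0, 249.0] [0.448 0.412 0.015] [0.417 0.379 0.01 ] [0.478 0.443 0.019]
flask 0.85 [2
[... 1286 characters left out ...]
0, 254.0, 414.0, 346.0] [ 0.514 -0.04   0.01 ] [ 0.427 -0.109  0.006] [0.591 0.037 0.051]
dish 0.58 [290.0, 257.0, 313.0, 276.0] [0.418 0.111 0.016] [0.394 0.087 0.011] [0.443 0.14  0.019]
timer 0.82 [256.0, 188.0, 282.0, 212.0] [0.444 0.404 0.015] [0.413 0.372 0.   ] [0.48  0.457 0.019]
timer 0.65 [337.0, 173.0, 377.0, 192.0] [0.713 0.356 0.027] [0.655 0.339 0.003] [0.77  0.4   0.038]
flask 0.71 [336.0, 170.0, 376.0, 193.0] [0.712 0.355 0.027] [0.654 0.339 0.004] [0.762 0.396 0.038]
white_bottle 0.58 [276.0, 170.0, 300.0, 193.0] [0.467 0.328 0.122] [0.442 0.251 0.116] [0.502 0.364 0.128]
well_plate 0.85 [216.0, 164.0, 259.0, 193.0] [0.405 0.545 0.019] [0.363 0.495 0.003] [0.451 0.618 0.022]
```

Run:
```python
import cv2
a=cv2.imread("pics/top0.png")[120:280,190:470];b=cv2.imread("pics/side0.png")[110:360,190:440]
cv2.imwrite("pics/a.png",cv2.resize(a,(784,448),interpolation=2));cv2.imwrite("pics/b.png",cv2.resize(b,(600,600),interpolation=2))
```

```text
(no output)
```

View pics/a.png

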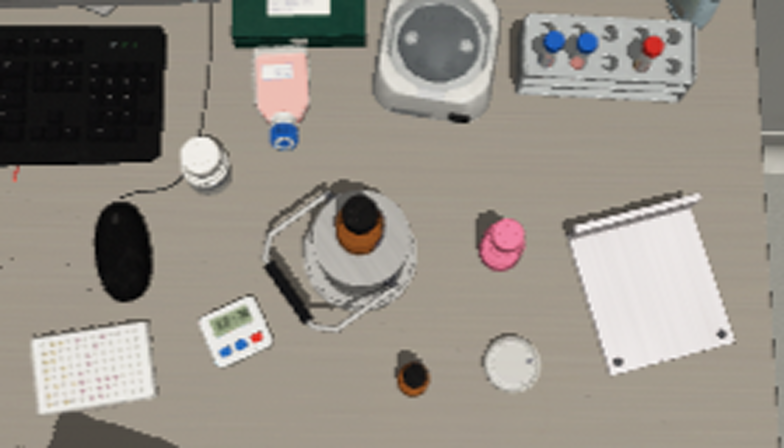

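View pics/b.png

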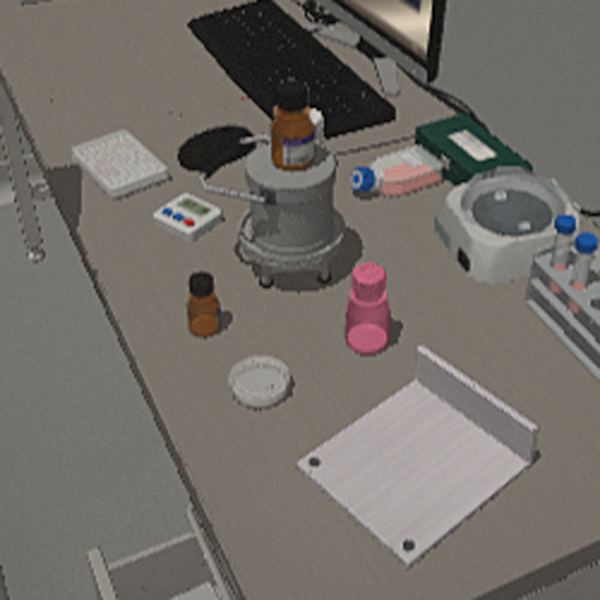

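The top view (crop) shows the brown bottle on the canister at (360,220), the bail roller out to the left at (288,290) and the stop along the tray's upper edge. The pink bottle and the small brown bottle are look-alikes. The side view agrees. Next I fit the geometry.

```bash
cat > fit.py <<'E'
from h import *
from scipy.optimize import least_squares
def circ(p,r):
    f=lambda c:np.hypot(p[:,0]-c[0],p[:,1]-c[1])-r
    return least_squares(f,np.median(p,0)[:2],loss='soft_l1',f_scale=.002).x
def box(Q,x0,x1,y0,y1,z0,z1):
    return Q[(Q[:,0]>x0)&(Q[:,0]<x1)&(Q[:,1]>y0)&(Q[:,1]<y1)&(Q[:,2]>z0)&(Q[:,2]<z1)]
E
python3 - <<'E'
from fit import *
for n in ["top","side"]:
    P=np.load(n+"P.npy");im=cv2.imread(f"pics/{n}0.png")[:,:,::-1]
    Q=P.reshape(-1,3);C=im.reshape(-1,3).astype(int);k=~np.isnan(Q[:,0]);Q=Q[k];C=C[k]
    print("==",n)
    l=box(Q,.45,.6,.2,.36,.131,.143);c=cv2.minEnclosingCircle(l[:,:2].astype(np.float32));print("lid",len(l),np.median(l,0).round(3),c, l.min(0).round(3),l.max(0).round(3))
    w=box(Q,.45,.6,.2,.36,.065,.125); 
    c0=np.array([.52,.28]); w=w[np.hypot(*(w[:,:2]-c0).T)<.06]; print("wall",len(w),circ(w,.048))
    b=box(Q,.48,.57,.23,.33,.15,.19);print("bottle body",len(b),circ(b,.023) if len(b)>5 else "")
    b=box(Q,.48,.57,.23,.33,.224,.25);print("cap",len(b),np.median(b,0).round(4),((b.min(0)+b.max(0))/2).round(4))
    m=(C.max(1)<60)&(Q[:,0]>.41)&(Q[:,0]<.52)&(Q[:,1]>.28)&(Q[:,1]<.4)&(Q[:,2]>.09)&(Q[:,2]<.15)
    g=Q[m];g2=g-g.mean(0);u,s,v=np.linalg.svd(g2);t=g2@v[0];print("roller",len(g),g.mean(0).round(4),np.median(g,0).round(4),v[0].round(3),t.min(),t.max(), ((t.max()+t.min())/2*v[0]+g.mean(0)).round(4))
    f=box(Q,.4,.64,-.14,.07,.0055,.012);print("floor",len(f),cv2.minAreaRect(f[:,:2].astype(np.float32)))
    s=box(Q,.4,.64,-.14,.07,.03,.07);s_=s-s.mean(0);v=np.linalg.svd(s_[:,:2])[2];t=s_[:,:2]@v[0];print("stop",len(s),s.mean(0).round(4),s[:,2].max().round(4),v[0].round(3),t.min().round(4),t.max().round(4),np.percentile(s_[:,:2]@v[1],[2,50,98]).round(4),v[1].round(3))
E
```

```text
== top
lid 663 [0.516 0.274 0.138] ((0.526311993598938, 0.2756466567516327), 0.05587504804134369) [0.48  0.23  0.131] [0.574 0.323 0.143]
wall 53 [0.53034277 0.27609563]
bottle body 108 [0.53333913 0.27826006]
cap 138 [0.5307 0.2774 0.229 ] [0.5311 0.2775 0.2288]
roller 98 [0.4766 0.3482 0.1221] [0.4772 0.3484 0.1221] [-0.809 -0.588 -0.006] -0.03298900324965185 0.03437565552176972 [0.476  0.3478 0.1221]
floor 1978 ((0.5215827822685242, -0.03375845402479172), (0.20254413783550262, 0.23797167837619781), 89.25657653808594)
stop 174 [ 0.5769 -0.0115  0.0473] 0.0576 [-0.277  0.961] -0.0721 0.0669 [-0.0067  0.0004  0.0036] [-0.961 -0.277]
== side
lid 495 [0.514 0.258 0.138] ((0.5254875421524048, 0.2718985378742218), 0.05300015211105347) [0.48  0.228 0.131] [0.576 0.324 0.143]
wall 616 [0.52993259 0.28093969]
bottle body 270 [0.53318598 0.27925856]
cap 93 [0.5315 0.2732 0.2291] [0.532  0.2763 0.2281]
roller 92 [0.4754 0.3435 0.1213] [0.4745 0.3439 0.1216] [-0.808 -0.589 -0.007] -0.0454469818926239 0.04156797086046761 [0.4769 0.3447 0.1213]
floor 3783 ((0.5209977626800537, -0.03589433431625366), (0.21454378962516785, 0.16438068449497223), 5.689878940582275)
stop 530 [ 0.5775 -0.0196  0.0439] 0.0555 [ 0.275 -0.962] -0.0758 0.0663 [-0.006   0.0007  0.0028] [-0.962 -0.275]
```

Call:
{"fn": "step_arm", "kwargs": {
  "deltas": [
    {"dp": [-0.926, -0.306, -0.12], "twist": 0},
    {"dp": [-0.926, -0.306, -0.12], "twist": 0},
    {"dp": [-0.926, -0.306, -0.12], "twist": 0},
    {"dp": [-0.926, -0.306, -0.12], "twist": 0},
    {"dp": [-0.926, -0.306, -0.12], "twist": 0},
    {"dp": [-0.926, -0.306, -0.12], "twist": 0},
    {"dp": [-0.926, -0.306, -0.12], "twist": 0},
    {"dp": [-0.926, -0.306, -0.12], "twist": 0},
    {"dp": [-0.926, -0.306, -0.12], "twist": 0},
    {"dp": [-0.926, -0.306, -0.12], "twist": 0},
    {"dp": [-0.926, -0.306, -0.12], "twist": 0},
    {"dp": [-0.926, -0.306, -0.12], "twist": 0}
  ],
  "gripper": 1
}}

```text
time_s: 2.3
ee_pos: [0.533, 0.277, 0.2633]
eef_rot: [3.141, 0.0, 2.887]
force: [-0.4, 0.4, -0.1]
grip_width: 0.0942
grip_force: 0.0
```

```bash
cat > go.py <<'E'
import sys
from h import *
# go.py x y z : tool-axis shift in move units to a world TCP target
o=ctrl.get_obs();Rm=R.from_euler('xyz',o["eef_rot"]).as_matrix()
d=Rm.T@(np.array(sys.argv[1:4],float)-o["ee_pos"])/.04
print("t",round(o["time_s"],2),"pos",o["ee_pos"].round(4),"rot",np.round(o["eef_rot"],3),"total units",d.round(2),"F",np.round(o["force"],1))
E
python3 go.py .532 .278 .16
python3 - <<'E'
from fit import *
Q=np.concatenate([np.load(n+"P.npy").reshape(-1,3) for n in("top","side")]);Q=Q[~np.isnan(Q[:,0])]
q=box(Q,.30,.42,.25,.40,-.1,.3);print(len(q),q.min(0),q.max(0))
E
```

```text
t 2.3 pos [0.533  0.277  0.2633] rot [3.141 0.    2.887] total units [0.03 0.02 2.58] F [-0.4  0.4 -0.1]
3033 [ 0.31948291  0.25004974 -0.03374863] [0.41999762 0.39998133 0.00873867]
```

Call:
{"fn": "step_arm", "kwargs": {
  "deltas": [
    {"dp": [0, 0, 0.6], "twist": 0},
    {"dp": [0, 0, 0.6], "twist": 0},
    {"dp": [0, 0, 0.6], "twist": 0},
    {"dp": [0, 0, 0.5], "twist": 0},
    {"dp": [0, 0, 0.27], "twist": 0},
    {"dp": [0, 0, 0], "twist": 0}
  ]
}}

```text
time_s: 2.9
ee_pos: [0.5313, 0.2779, 0.159]
eef_rot: [-3.14, -0.002, 2.887]
force: [-0.8, 0.2, 0.2]
grip_width: 0.094
grip_force: 0.0
```

Call:
{"fn": "step_arm", "kwargs": {
  "deltas": [
    {"dp": [0, 0, 0]},
    {"dp": [0, 0, 0]},
    {"dp": [0, 0, 0]},
    {"dp": [0, 0, 0]},
    {"dp": [0, 0, 0]},
    {"dp": [0, 0, 0]},
    {"dp": [0, 0, 0]}
  ],
  "gripper": -1,
  "squeeze": 15
}}

```text
invalid input at $.deltas[0]: expected keys dp, twist
```

Call:
{"fn": "step_arm", "kwargs": {
  "deltas": [
    {"dp": [0, 0, 0], "twist": 0},
    {"dp": [0, 0, 0], "twist": 0},
    {"dp": [0, 0, 0], "twist": 0},
    {"dp": [0, 0, 0], "twist": 0},
    {"dp": [0, 0, 0], "twist": 0},
    {"dp": [0, 0, 0], "twist": 0},
    {"dp": [0, 0, 0], "twist": 0}
  ],
  "gripper": -1,
  "squeeze": 15
}}

```text
time_s: 3.6
ee_pos: [0.5318, 0.2781, 0.1603]
eef_rot: [3.141, 0.0, 2.887]
force: [-0.2, 0.4, 0.4]
grip_width: 0.0449
grip_force: 15.0
```

Call:
{"fn": "step_arm", "kwargs": {
  "deltas": [
    {"dp": [0, 0, -0.4], "twist": 0},
    {"dp": [0, 0, -0.5], "twist": 0},
    {"dp": [0.35, 0, -0.2], "twist": 0},
    {"dp": [0.6, 0, 0], "twist": 0},
    {"dp": [0.7, -0.02, 0], "twist": 0},
    {"dp": [0.7, -0.02, 0], "twist": 0},
    {"dp": [0.7, -0.02, 0], "twist": 0},
    {"dp": [0.56, 0, 0.2], "twist": 0},
    {"dp": [0.3, 0, 0.5], "twist": 0},
    {"dp": [0, 0, 0.7], "twist": 0},
    {"dp": [0, 0, 0.7], "twist": 0},
    {"dp": [0, 0, 0.7], "twist": 0}
  ]
}}

```text
time_s: 4.8
ee_pos: [0.3785, 0.3151, 0.091]
eef_rot: [-3.142, -0.0, 2.887]
force: [0.5, 0.3, -1.9]
grip_width: 0.0448
grip_force: 15.0
```

```bash
python3 go.py .38 .315 .024
```

```text
t 4.8 pos [0.3785 0.3151 0.091 ] rot [-3.142 -0.     2.887] total units [-0.04  0.01  1.68] F [ 0.5  0.3 -1.9]
```

Call:
{"fn": "step_arm", "kwargs": {
  "deltas": [
    {"dp": [0, 0, 0.6], "twist": 0},
    {"dp": [0, 0, 0.5], "twist": 0},
    {"dp": [0, 0, 0.25], "twist": 0},
    {"dp": [0, 0, 0.15], "twist": 0},
    {"dp": [0, 0, 0.1], "twist": 0},
    {"dp": [0, 0, 0.06], "twist": 0},
    {"dp": [0, 0, 0], "twist": 0}
  ]
}}

```text
time_s: 5.5
ee_pos: [0.3799, 0.3153, 0.0261]
eef_rot: [3.141, 0.0, 2.887]
force: [0.0, 0.2, -2.5]
grip_width: 0.0452
grip_force: 15.0
```

Call:
{"fn": "step_arm", "kwargs": {
  "deltas": [
    {"dp": [0, 0, 0.04], "twist": 0},
    {"dp": [0, 0, 0.03], "twist": 0},
    {"dp": [0, 0, 0], "twist": 0}
  ]
}}

```text
time_s: 5.8
ee_pos: [0.3799, 0.3153, 0.0233]
eef_rot: [3.141, 0.0, 2.887]
force: [1.0, 0.6, 0.5]
grip_width: 0.0454
grip_force: 15.0
```

Call:
{"fn": "step_arm", "kwargs": {
  "deltas": [
    {"dp": [0, 0, 0], "twist": 0},
    {"dp": [0, 0, 0], "twist": 0},
    {"dp": [0, 0, 0], "twist": 0},
    {"dp": [0, 0, 0], "twist": 0},
    {"dp": [0, 0, 0], "twist": 0},
    {"dp": [0, 0, 0], "twist": 0},
    {"dp": [0, 0, 0], "twist": 0}
  ],
  "gripper": 1
}}

```text
time_s: 6.5
ee_pos: [0.3798, 0.3152, 0.023]
eef_rot: [-3.142, 0.0, 2.887]
force: [0.2, 0.5, 0.7]
grip_width: 0.0931
grip_force: 0.0
```

Released. Rise straight up, then swing the wrist while high.

Call:
{"fn": "step_arm", "kwargs": {
  "deltas": [
    {"dp": [0, 0, -0.5], "twist": 0},
    {"dp": [0, 0, -0.8], "twist": 0},
    {"dp": [0, 0, -1], "twist": 0},
    {"dp": [0, 0, -1], "twist": 0},
    {"dp": [0, 0, -1], "twist": 0},
    {"dp": [0, 0, -0.8], "twist": -1},
    {"dp": [0, 0, -0.2], "twist": -1},
    {"dp": [0, 0, 0], "twist": 1},
    {"dp": [0, 0, 0], "twist": 1},
    {"dp": [0, 0, 0], "twist": 1},
    {"dp": [0, 0, 0], "twist": 1},
    {"dp": [0, 0, 0], "twist": 1}
  ]
}}

```text
time_s: 7.7
ee_pos: [0.3797, 0.3151, 0.235]
eef_rot: [-3.142, -0.0, 2.675]
force: [-0.2, -0.2, -0.6]
grip_width: 0.0941
grip_force: 0.0
```

Call:
{"fn": "step_arm", "kwargs": {
  "deltas": [
    {"dp": [0, 0, 0], "twist": 1},
    {"dp": [0, 0, 0], "twist": 1},
    {"dp": [0, 0, 0], "twist": 1},
    {"dp": [0, 0, 0], "twist": 1},
    {"dp": [0, 0, 0], "twist": 1},
    {"dp": [0, 0, 0], "twist": 1},
    {"dp": [0, 0, 0], "twist": 1},
    {"dp": [0, 0, 0], "twist": 1},
    {"dp": [0, 0, 0], "twist": 1},
    {"dp": [0, 0, 0], "twist": 1},
    {"dp": [0, 0, 0], "twist": 1},
    {"dp": [0, 0, 0], "twist": 1}
  ]
}}

```text
time_s: 8.9
ee_pos: [0.3797, 0.3151, 0.235]
eef_rot: [-3.141, 0.0, 1.837]
force: [1.8, 0.3, 0.4]
grip_width: 0.0938
grip_force: 0.0
```

Call:
{"fn": "step_arm", "kwargs": {
  "deltas": [
    {"dp": [0, 0, 0], "twist": 1},
    {"dp": [0, 0, 0], "twist": 1},
    {"dp": [0, 0, 0], "twist": 1},
    {"dp": [0, 0, 0], "twist": 1},
    {"dp": [0, 0, 0], "twist": 1},
    {"dp": [0, 0, 0], "twist": 1},
    {"dp": [0, 0, 0], "twist": 1},
    {"dp": [0, 0, 0], "twist": 1},
    {"dp": [0, 0, 0], "twist": 1},
    {"dp": [0, 0, 0], "twist": 1},
    {"dp": [0, 0, 0], "twist": 1},
    {"dp": [0, 0, 0], "twist": 1}
  ]
}}

```text
time_s: 10.1
ee_pos: [0.3797, 0.3151, 0.235]
eef_rot: [-3.142, 0.0, 0.999]
force: [0.3, -0.2, -1.4]
grip_width: 0.0941
grip_force: 0.0
```

Call:
{"fn": "step_arm", "kwargs": {
  "deltas": [
    {"dp": [0, 0, 0], "twist": 1},
    {"dp": [0, 0, 0], "twist": 1},
    {"dp": [0, 0, 0], "twist": 1},
    {"dp": [0, 0, 0], "twist": 1},
    {"dp": [0, 0, 0], "twist": 1},
    {"dp": [0, 0, 0], "twist": 0.3},
    {"dp": [0, 0, 0], "twist": 0}
  ],
  "gripper": -0.2
}}

```text
time_s: 10.8
ee_pos: [0.3798, 0.3151, 0.235]
eef_rot: [-3.142, 0.0, 0.633]
force: [0.1, -0.6, 0.6]
grip_width: 0.0416
grip_force: 0.0
```

```bash
python3 go.py .476 .347 .2
python3 - <<'E'
from fit import *
ims=[]
for n in ["wrist","top","side"]:
    im,P,M,c=cam(n); print(n,M[:3,3].round(3));ims.append(im)
    Q=P.reshape(-1,3);C=im.reshape(-1,3).astype(int);k=~np.isnan(Q[:,0]);Q=Q[k];C=C[k]
    l=box(Q,.45,.6,.2,.36,.131,.143)
    if len(l)>50: print("lid",len(l),cv2.minEnclosingCircle(l[:,:2].astype(np.float32)),np.median(l,0).round(4))
    m=(C.max(1)<60)&(Q[:,0]>.41)&(Q[:,0]<.52)&(Q[:,1]>.28)&(Q[:,1]<.4)&(Q[:,2]>.09)&(Q[:,2]<.15)
    g=Q[m]
    if len(g)>10: g2=g-g.mean(0);v=np.linalg.svd(g2)[2];t=g2@v[0];print("roller",len(g),np.median(g,0).round(4),v[0].round(3),t.min(),t.max(),((t.max()+t.min())/2*v[0]+g.mean(0)).round(4),np.percentile(g[:,2],[5,95]))
    b=box(Q,.34,.42,.27,.36,.005,.1)
    if len(b): print("bottle",b.max(0).round(3),np.median(b,0).round(3))
save("w1",np.vstack([ims[0],ims[1][120:280,190:470].repeat(2,0).repeat(2,1)[:, :640] if 0 else cv2.resize(ims[1][120:280,190:470],(640,366))])[:766]);
cv2.imwrite("pics/w1.png",cv2.resize(cv2.imread("pics/w1.png"),(500,598)))
E
```

```text
t 10.8 pos [0.3798 0.3151 0.235 ] rot [-3.142  0.     0.633] total units [2.41 0.78 0.88] F [ 0.1 -0.6  0.6]
wrist [0.446 0.364 0.413]
lid 8952 ((0.5260719060897827, 0.2783461809158325), 0.05065925419330597) [0.5285 0.2791 0.1359]
roller 870 [0.476  0.3493 0.1205] [-0.805 -0.593  0.001] -0.033249507601008 0.03577877731268611 [0.4747 0.3481 0.1202] [0.11713404 0.12217946]
bottle [0.402 0.338 0.092] [0.386 0.319 0.088]
top [0.313 0.265 1.187]
lid 799 ((0.5273528099060059, 0.2770002484321594), 0.05532350018620491) [0.5341 0.2743 0.1377]
roller 40 [0.4926 0.361  0.1222] [-0.823 -0.568  0.002] -0.013887672874928111 0.013310213232466842 [0.4929 0.3608 0.1221] [0.11848357 0.12577338]
bottle [0.389 0.324 0.068] [0.365 0.302 0.046]
side [ 0.179 -0.536  0.704]
lid 688 ((0.5279900431632996, 0.2765198349952698), 0.050894301384687424) [0.5257 0.2709 0.1383]
roller 94 [0.4763 0.3448 0.1218] [-0.792 -0.611 -0.02 ] -0.047206433754913096 0.042637210773948615 [0.4783 0.3451 0.1212] [0.11601508 0.125103  ]
bottle [0.404 0.328 0.096] [0.378 0.301 0.051]
```

View pics/w1.png

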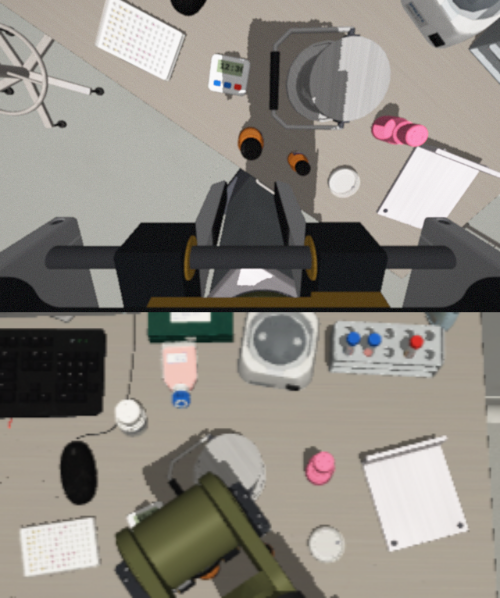

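Wrist view shows the bottle standing at (250,145) and the canister and roller (275,80) undisturbed. Now going to the roller.

Call:
{"fn": "step_arm", "kwargs": {
  "deltas": [
    {"dp": [0.5, 0.16, 0.35], "twist": 0},
    {"dp": [0.7, 0.22, 0.35], "twist": 0},
    {"dp": [0.7, 0.22, 0.35], "twist": 0},
    {"dp": [0.51, 0.17, 0.35], "twist": 0},
    {"dp": [0, 0, 0.35], "twist": 0},
    {"dp": [0, 0, 0], "twist": 0}
  ],
  "gripper": -0.3
}}

```text
time_s: 11.55
ee_pos: [0.4748, 0.3467, 0.1627]
eef_rot: [-3.141, 0.004, 0.632]
force: [-0.8, -0.2, -0.6]
grip_width: 0.0329
grip_force: 0.0
```

```bash
python3 go.py .476 .3475 .097
```

```text
t 11.55 pos [0.4748 0.3467 0.1627] rot [-3.141  0.004  0.632] total units [0.04 0.   1.64] F [-0.8 -0.2 -0.6]
```

Call:
{"fn": "step_arm", "kwargs": {
  "deltas": [
    {"dp": [0.02, 0, 0.5], "twist": 0},
    {"dp": [0, 0, 0.5], "twist": 0},
    {"dp": [0, 0, 0.4], "twist": 0},
    {"dp": [0, 0, 0.25], "twist": 0},
    {"dp": [0, 0, 0], "twist": 0},
    {"dp": [0, 0, 0], "twist": 0}
  ]
}}

```text
time_s: 12.15
ee_pos: [0.4765, 0.3479, 0.1001]
eef_rot: [3.142, -0.001, 0.632]
force: [-0.9, -1.0, -0.7]
grip_width: 0.0329
grip_force: 0.0
```

Call:
{"fn": "step_arm", "kwargs": {
  "deltas": [
    {"dp": [0, 0, 0], "twist": 0},
    {"dp": [0, 0, 0], "twist": 0},
    {"dp": [0, 0, 0], "twist": 0},
    {"dp": [0, 0, 0], "twist": 0},
    {"dp": [0, 0, 0], "twist": 0},
    {"dp": [0, 0, 0], "twist": 0}
  ],
  "gripper": -1,
  "squeeze": 30
}}

```text
time_s: 12.75
ee_pos: [0.4763, 0.3479, 0.099]
eef_rot: [-3.141, -0.0, 0.632]
force: [-1.8, 1.9, 0.1]
grip_width: 0.0108
grip_force: 30.0
```

```bash
python3 go.py .5275 .2775 .194
```

```text
t 12.75 pos [0.4763 0.3479 0.099 ] rot [-3.141 -0.     0.632] total units [-0.01  2.18 -2.37] F [-1.8  1.9  0.1]
```

Call:
{"fn": "step_arm", "kwargs": {
  "deltas": [
    {"dp": [0, -0.006, -0.304], "twist": 0},
    {"dp": [0, 0.036, -0.302], "twist": 0},
    {"dp": [0, 0.077, -0.294], "twist": 0},
    {"dp": [0, 0.117, -0.281], "twist": 0},
    {"dp": [0, 0.154, -0.262], "twist": 0},
    {"dp": [0, 0.189, -0.238], "twist": 0},
    {"dp": [0, 0.22, -0.21], "twist": 0},
    {"dp": [0, 0.247, -0.178], "twist": 0},
    {"dp": [0, 0.269, -0.142], "twist": 0},
    {"dp": [0, 0.286, -0.104], "twist": 0},
    {"dp": [0, 0.297, -0.064], "twist": 0},
    {"dp": [0, 0.295, -0.015], "twist": 0}
  ]
}}

```text
time_s: 13.95
ee_pos: [0.5291, 0.2763, 0.1959]
eef_rot: [3.141, -0.002, 0.631]
force: [0.7, 1.0, 4.3]
grip_width: 0.0106
grip_force: 30.0
```

```bash
python3 go.py .5275 .2775 .194;  python3 - <<'E'
from fit import *
im,P,M,c=cam("side");Q=P.reshape(-1,3);Q=Q[~np.isnan(Q[:,0])]
l=box(Q,.45,.6,.2,.36,.131,.143);print("lid",len(l),cv2.minEnclosingCircle(l[:,:2].astype(np.float32)),np.median(l,0))
w=box(Q,.45,.6,.2,.36,.065,.12);w=w[np.hypot(*(w[:,:2]-[.528,.277]).T)<.056];print(circ(w,.048))
save("s2",cv2.resize(im[110:360,190:440],(500,500),interpolation=2))
E
```

```text
t 13.95 pos [0.5291 0.2763 0.1959] rot [ 3.141e+00 -2.000e-03  6.310e-01] total units [-0.02 -0.05  0.05] F [0.7 1.  4.3]
lid 662 ((0.5290182828903198, 0.275619238615036), 0.06049956753849983) [0.52857714 0.26895228 0.13833087]
[0.53054298 0.28062901]
```

View pics/s2.png

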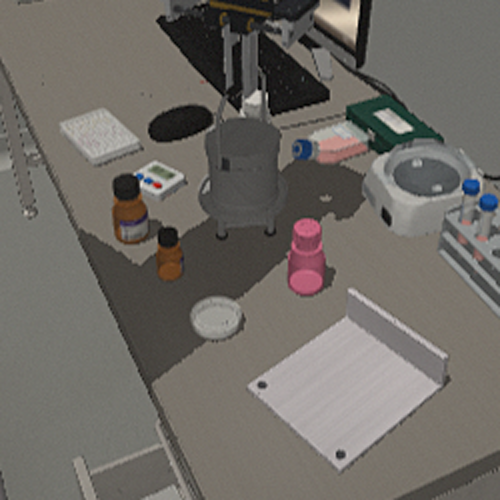

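The side view shows the bail upright in the fingers at (245,90), the canister seated and the bottle standing at (130,210). Lifting.

Call:
{"fn": "step_arm", "kwargs": {
  "deltas": [
    {"dp": [0, 0, -0.1], "twist": 0},
    {"dp": [0, 0, -0.15], "twist": 0},
    {"dp": [0, 0, -0.2], "twist": 0},
    {"dp": [0, 0, -0.25], "twist": 0},
    {"dp": [0, 0, -0.25], "twist": 0},
    {"dp": [0, 0, -0.25], "twist": 0},
    {"dp": [0, 0, -0.25], "twist": 0},
    {"dp": [0, 0, -0.25], "twist": 0},
    {"dp": [0, 0, -0.2], "twist": 0},
    {"dp": [0, 0, -0.1], "twist": 0},
    {"dp": [0, 0, 0], "twist": 0},
    {"dp": [0, 0, 0], "twist": 0}
  ],
  "squeeze": 50
}}

```text
time_s: 15.2
ee_pos: [0.5278, 0.2773, 0.2744]
eef_rot: [-3.141, 0.001, 0.632]
force: [0.4, 0.9, -4.7]
grip_width: 0.0109
grip_force: 50.0
```

Call:
{"fn": "step_arm", "kwargs": {
  "deltas": [
    {"dp": [-0.085, 0.1, 0], "twist": 0},
    {"dp": [-0.17, 0.2, 0], "twist": 0},
    {"dp": [-0.255, 0.3, 0], "twist": 0},
    {"dp": [-0.34, 0.397, 0], "twist": 0},
    {"dp": [-0.34, 0.397, 0], "twist": 0},
    {"dp": [-0.34, 0.397, 0], "twist": 0},
    {"dp": [-0.34, 0.397, 0], "twist": 0},
    {"dp": [-0.34, 0.397, 0], "twist": 0},
    {"dp": [-0.34, 0.397, 0], "twist": 0},
    {"dp": [-0.34, 0.397, 0], "twist": 0},
    {"dp": [-0.34, 0.397, 0], "twist": 0},
    {"dp": [-0.34, 0.397, 0], "twist": 0}
  ]
}}

```text
time_s: 16.4
ee_pos: [0.5106, 0.0564, 0.2749]
eef_rot: [3.141, -0.0, 0.631]
force: [0.6, 0.1, -4.7]
grip_width: 0.0109
grip_force: 50.0
```

Call:
{"fn": "step_arm", "kwargs": {
  "deltas": [
    {"dp": [-0.34, 0.397, 0], "twist": 0},
    {"dp": [-0.34, 0.397, 0], "twist": 0},
    {"dp": [-0.34, 0.397, 0], "twist": 0},
    {"dp": [-0.255, 0.3, 0], "twist": 0},
    {"dp": [-0.17, 0.2, 0], "twist": 0},
    {"dp": [-0.085, 0.1, 0], "twist": 0},
    {"dp": [0, 0, 0], "twist": -0.3},
    {"dp": [0, 0, 0], "twist": -0.6},
    {"dp": [0, 0, 0], "twist": -0.8},
    {"dp": [0, 0, 0], "twist": -0.8},
    {"dp": [0, 0, 0], "twist": -0.8},
    {"dp": [0, 0, 0], "twist": -0.8}
  ]
}}

```text
time_s: 17.6
ee_pos: [0.5042, -0.035, 0.2748]
eef_rot: [-3.141, -0.0, 0.922]
force: [0.1, 0.4, -4.0]
grip_width: 0.0107
grip_force: 50.0
```

Call:
{"fn": "step_arm", "kwargs": {
  "deltas": [
    {"dp": [0, 0, 0], "twist": -0.8},
    {"dp": [0, 0, 0], "twist": -0.8},
    {"dp": [0, 0, 0], "twist": -0.8},
    {"dp": [0, 0, 0], "twist": -0.8},
    {"dp": [0, 0, 0], "twist": -0.8},
    {"dp": [0, 0, 0], "twist": -0.8},
    {"dp": [0, 0, 0], "twist": -0.8},
    {"dp": [0, 0, 0], "twist": -0.8},
    {"dp": [0, 0, 0], "twist": -0.8},
    {"dp": [0, 0, 0], "twist": -0.8},
    {"dp": [0, 0, 0], "twist": -0.8},
    {"dp": [0, 0, 0], "twist": -0.8}
  ]
}}

```text
time_s: 18.8
ee_pos: [0.5042, -0.035, 0.2748]
eef_rot: [-3.142, -0.0, 1.593]
force: [-0.0, 0.4, -3.7]
grip_width: 0.0104
grip_force: 50.0
```

Call:
{"fn": "step_arm", "kwargs": {
  "deltas": [
    {"dp": [0, 0, 0], "twist": -0.8},
    {"dp": [0, 0, 0], "twist": -0.8},
    {"dp": [0, 0, 0], "twist": -0.8},
    {"dp": [0, 0, 0], "twist": -0.4},
    {"dp": [0, 0, 0], "twist": -0.1},
    {"dp": [0, 0, 0], "twist": 0},
    {"dp": [0, 0, 0], "twist": 0}
  ]
}}

```text
time_s: 19.5
ee_pos: [0.5042, -0.0356, 0.2748]
eef_rot: [3.142, -0.0, 1.79]
force: [0.1, -0.3, -4.6]
grip_width: 0.0109
grip_force: 50.0
```

```bash
python3 go.py .5037 -.036 .2;  python3 - <<'E'
from fit import *
im,P,M,c=cam("side");Q=P.reshape(-1,3);Q=Q[~np.isnan(Q[:,0])]
w=box(Q,.42,.6,-.11,.05,.125,.195);w=w[np.hypot(*(w[:,:2]-[.504,-.036]).T)<.065]
for a,b in((.125,.15),(.15,.175),(.175,.195)): 
    v=w[(w[:,2]>a)&(w[:,2]<b)];print(len(v),circ(v,.048))
print("minz", np.percentile(box(Q,.46,.55,-.1,.0,.03,.25)[:,2],[0.5,2]))
save("s3",cv2.resize(im[110:360,190:440],(500,500),interpolation=2))
E
```

```text
t 19.5 pos [ 0.5042 -0.0356  0.2748] rot [ 3.142 -0.     1.79 ] total units [-0.01 -0.02  1.87] F [ 0.1 -0.3 -4.6]
444 [ 0.45936802 -0.10561605]
433 [ 0.46015765 -0.10708711]
321 [ 0.50644332 -0.03312852]
minz [0.12628005 0.12868334]
```

View pics/s3.png

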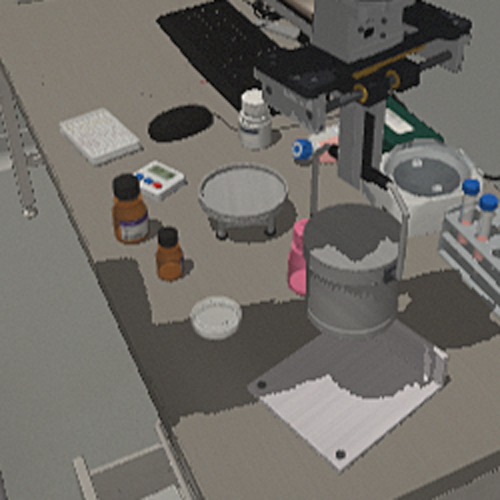

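The side view shows the canister hanging level over the tray at (352,270), with nothing else disturbed. Lowering to just above the floor.

Call:
{"fn": "step_arm", "kwargs": {
  "deltas": [
    {"dp": [0, 0, 0.1], "twist": -0.4},
    {"dp": [0, 0, 0.2], "twist": -0.45},
    {"dp": [0, 0, 0.35], "twist": 0},
    {"dp": [0, 0, 0.35], "twist": 0},
    {"dp": [0, 0, 0.35], "twist": 0},
    {"dp": [0, 0, 0.35], "twist": 0},
    {"dp": [0, 0, 0.35], "twist": 0},
    {"dp": [0, 0, 0.3], "twist": 0},
    {"dp": [0, 0, 0.2], "twist": 0},
    {"dp": [0, 0, 0.15], "twist": 0},
    {"dp": [0, 0, 0.08], "twist": 0},
    {"dp": [0, 0, 0], "twist": 0}
  ]
}}

```text
time_s: 20.75
ee_pos: [0.5042, -0.0357, 0.1635]
eef_rot: [-3.142, -0.0, 1.85]
force: [-0.7, -0.0, -5.0]
grip_width: 0.0104
grip_force: 50.0
```

```bash
cat > m.py <<'E'
from fit import *
o=ctrl.get_obs();n=np.array([.962,.2755]);t=np.array([-.2755,.962])
print("TCP n,t",(o["ee_pos"][:2]@n).round(4),(o["ee_pos"][:2]@t).round(4),o["ee_pos"][2].round(4),np.round(o["eef_rot"],3),"F n,t,z",np.round([o["force"][:2]@n,o["force"][:2]@t,o["force"][2]],2))
for c in("side","top"):
    im,P,M,_=cam(c);Q=P.reshape(-1,3);Q=Q[~np.isnan(Q[:,0])];Q=np.c_[Q[:,:2]@n,Q[:,:2]@t,Q[:,2]]
    f=box(Q,.38,.56,-.26,-.09,.03,.09);f=f[f[:,0]<.5]
    x=circ(f,.048) if len(f)>30 else None
    s=box(Q,.535,.57,-.25,-.1,.02,.054);e=box(Q,.535,.57,-.25,-.1,.02,.045)
    l=box(Q,.40,.58,-.26,-.09,.092,.108)
    print(c,"wall",len(f),x,"stopface n",len(e),np.percentile(e[:,0],[5,25,50]).round(4) if len(e) else "","lid n",len(l),np.percentile(l,[.5,99.5],0).round(4).tolist() if len(l) else "")
E
python3 m.py
```

```text
TCP n,t 0.4752 -0.1732 0.1635 [-3.142 -0.     1.85 ] F n,t,z [-0.65  0.15 -5.01]
side wall 765 [ 0.41157469 -0.22839276] stopface n 214 [0.5476 0.5484 0.5492] lid n 1486 [[0.427, -0.2336, 0.0928], [0.5191, -0.1181, 0.1079]]
top wall 92 [ 0.47708521 -0.17724685] stopface n 56 [0.5484 0.5487 0.549 ] lid n 596 [[0.429, -0.2004, 0.0926], [0.5208, -0.1224, 0.1079]]
```

Call:
{"fn": "step_arm", "kwargs": {
  "deltas": [
    {"dp": [0, 0.05, 0.05], "twist": 0},
    {"dp": [0, 0.08, 0.03], "twist": 0},
    {"dp": [0, 0.1, 0], "twist": 0},
    {"dp": [0, 0.1, 0], "twist": 0},
    {"dp": [0, 0.08, 0], "twist": 0},
    {"dp": [0, 0.06, 0], "twist": 0},
    {"dp": [0, 0.04, 0], "twist": 0},
    {"dp": [0, 0.03, 0], "twist": 0},
    {"dp": [0, 0, 0], "twist": 0},
    {"dp": [0, 0, 0], "twist": 0}
  ]
}}

```text
time_s: 21.85
ee_pos: [0.5249, -0.0297, 0.1604]
eef_rot: [-3.142, -0.0, 1.85]
force: [-0.1, 0.5, -6.1]
grip_width: 0.0107
grip_force: 50.0
```

Call:
{"fn": "step_arm", "kwargs": {
  "deltas": [
    {"dp": [0, 0.02, 0], "twist": 0},
    {"dp": [0, 0.02, 0], "twist": 0},
    {"dp": [0, 0.02, 0], "twist": 0},
    {"dp": [0, 0, 0], "twist": 0}
  ]
}}

```text
time_s: 22.25
ee_pos: [0.5273, -0.029, 0.1604]
eef_rot: [-3.142, 0.0, 1.85]
force: [-1.1, -0.4, -4.3]
grip_width: 0.0105
grip_force: 50.0
```

```bash
python3 m.py
```

```text
TCP n,t 0.4993 -0.1732 0.1604 [-3.142  0.     1.85 ] F n,t,z [-1.13 -0.05 -4.34]
side wall 697 [ 0.43018501 -0.22262915] stopface n 154 [0.5475 0.5486 0.5492] lid n 1437 [[0.4513, -0.2332, 0.0924], [0.5445, -0.1182, 0.1062]]
top wall 75 [ 0.44695005 -0.10294879] stopface n 36 [0.5419 0.5487 0.5489] lid n 627 [[0.4524, -0.1995, 0.0928], [0.5452, -0.1168, 0.1072]]
```

Call:
{"fn": "step_arm", "kwargs": {
  "deltas": [
    {"dp": [0, 0.02, 0], "twist": 0},
    {"dp": [0, 0.02, 0], "twist": 0},
    {"dp": [0, 0.02, 0], "twist": 0},
    {"dp": [0, 0, 0], "twist": 0},
    {"dp": [0, 0, 0], "twist": 0}
  ]
}}

```text
time_s: 22.85
ee_pos: [0.5296, -0.0284, 0.1604]
eef_rot: [3.142, 0.0, 1.85]
force: [-0.3, 0.2, -4.7]
grip_width: 0.0104
grip_force: 50.0
```

```bash
python3 m.py
```

```text
TCP n,t 0.5017 -0.1732 0.1604 [3.142 0.    1.85 ] F n,t,z [-0.24  0.32 -4.68]
side wall 700 [ 0.43079312 -0.22139033] stopface n 152 [0.5476 0.5486 0.5492] lid n 1425 [[0.4532, -0.2333, 0.0926], [0.5463, -0.118, 0.106]]
top wall 77 [ 0.4441263  -0.10688475] stopface n 36 [0.5394 0.5485 0.5489] lid n 620 [[0.4545, -0.2005, 0.0928], [0.5468, -0.119, 0.1071]]
```

Call:
{"fn": "step_arm", "kwargs": {
  "deltas": [
    {"dp": [0, 0.025, 0], "twist": 0},
    {"dp": [0, 0.025, 0], "twist": 0},
    {"dp": [0, 0, 0], "twist": 0},
    {"dp": [0, 0, 0], "twist": 0}
  ]
}}

```text
time_s: 23.35
ee_pos: [0.5315, -0.0278, 0.1604]
eef_rot: [-3.142, -0.0, 1.85]
force: [-0.7, 0.2, -3.8]
grip_width: 0.0106
grip_force: 50.0
```

```bash
python3 m.py
```

```text
TCP n,t 0.5037 -0.1732 0.1604 [-3.142 -0.     1.85 ] F n,t,z [-0.62  0.35 -3.75]
side wall 712 [ 0.43072459 -0.21983052] stopface n 148 [0.5477 0.5485 0.5492] lid n 1423 [[0.4547, -0.2331, 0.0925], [0.5478, -0.1176, 0.1062]]
top wall 85 [ 0.44583425 -0.1059231 ] stopface n 36 [0.5374 0.5486 0.5489] lid n 621 [[0.4556, -0.1992, 0.0934], [0.548, -0.116, 0.1074]]
```

Call:
{"fn": "step_arm", "kwargs": {
  "deltas": [
    {"dp": [0, 0.025, 0], "twist": 0},
    {"dp": [0, 0.025, 0], "twist": 0},
    {"dp": [0, 0, 0], "twist": 0},
    {"dp": [0, 0, 0], "twist": 0}
  ]
}}

```text
time_s: 23.85
ee_pos: [0.5335, -0.0273, 0.1604]
eef_rot: [-3.142, 0.0, 1.85]
force: [0.7, -0.2, -4.4]
grip_width: 0.0108
grip_force: 50.0
```

```bash
python3 m.py
```

```text
TCP n,t 0.5057 -0.1732 0.1604 [-3.142  0.     1.85 ] F n,t,z [ 0.59 -0.38 -4.45]
side wall 721 [ 0.43087274 -0.21974899] stopface n 152 [0.5474 0.5485 0.5492] lid n 1418 [[0.4553, -0.2333, 0.0924], [0.5485, -0.118, 0.1056]]
top wall 87 [ 0.44546293 -0.10676456] stopface n 33 [0.5435 0.5487 0.5489] lid n 619 [[0.4563, -0.1986, 0.0923], [0.5496, -0.1206, 0.1068]]
```

Call:
{"fn": "step_arm", "kwargs": {
  "deltas": [
    {"dp": [0, 0, 0.02], "twist": 0},
    {"dp": [0, 0, 0.02], "twist": 0},
    {"dp": [0, 0, 0.02], "twist": 0},
    {"dp": [0, 0, 0.02], "twist": 0},
    {"dp": [0, 0, 0], "twist": 0}
  ]
}}

```text
time_s: 24.45
ee_pos: [0.5344, -0.0272, 0.1587]
eef_rot: [3.138, 0.001, 1.85]
force: [0.6, 1.8, 7.8]
grip_width: 0.0109
grip_force: 50.0
```

```bash
python3 m.py
```

```text
TCP n,t 0.5066 -0.1734 0.1587 [3.138e+00 1.000e-03 1.850e+00] F n,t,z [1.06 1.56 7.77]
side wall 709 [ 0.42997675 -0.21959751] stopface n 148 [0.5476 0.5486 0.5491] lid n 1408 [[0.4545, -0.2334, 0.0922], [0.548, -0.1176, 0.1048]]
top wall 92 [ 0.44706397 -0.1042712 ] stopface n 33 [0.5382 0.5487 0.5489] lid n 613 [[0.4557, -0.1993, 0.0933], [0.5479, -0.1203, 0.1065]]
```

Call:
{"fn": "step_arm", "kwargs": {
  "deltas": [
    {"dp": [0, 0, -0.02], "twist": 0},
    {"dp": [0, 0, 0], "twist": 0}
  ]
}}

```text
time_s: 24.75
ee_pos: [0.5339, -0.0273, 0.1587]
eef_rot: [3.14, 0.001, 1.85]
force: [-0.5, 0.2, 6.4]
grip_width: 0.0106
grip_force: 50.0
```

Call:
{"fn": "step_arm", "kwargs": {
  "deltas": [
    {"dp": [0, 0, 0], "twist": 0},
    {"dp": [0, 0, 0], "twist": 0},
    {"dp": [0, 0, 0], "twist": 0},
    {"dp": [0, 0, 0], "twist": 0}
  ],
  "gripper": -0.3
}}

```text
time_s: 25.15
ee_pos: [0.5334, -0.0273, 0.1578]
eef_rot: [-3.141, -0.0, 1.85]
force: [0.0, -0.9, -0.5]
grip_width: 0.033
grip_force: 0.0
```

Call:
{"fn": "step_arm", "kwargs": {
  "deltas": [
    {"dp": [0, 0, -0.2], "twist": 0},
    {"dp": [0, 0, -0.3], "twist": 0},
    {"dp": [0, 0, -0.4], "twist": 0},
    {"dp": [0, 0, -0.6], "twist": 0},
    {"dp": [0, 0, -0.8], "twist": 0},
    {"dp": [0, 0, -0.8], "twist": 0},
    {"dp": [0, 0, -0.3], "twist": 0},
    {"dp": [0, 0, 0], "twist": 0}
  ]
}}

```text
time_s: 25.95
ee_pos: [0.5338, -0.0273, 0.2958]
eef_rot: [3.139, 0.001, 1.85]
force: [-0.2, -1.0, -0.6]
grip_width: 0.0327
grip_force: 0.0
```

```bash
python3 m.py
python3 - <<'E'
from fit import *
ims=[cv2.resize(cam("side")[0][160:360,250:450],(400,400),interpolation=2),cv2.resize(cam("wrist")[0],(400,250))]
save("s4",np.vstack(ims)[:600])
E
python3 -c "
import cv2;a=cv2.imread('pics/s4.png');cv2.imwrite('pics/s4.png',a[:600])"
```

```text
TCP n,t 0.506 -0.1734 0.2958 [3.139e+00 1.000e-03 1.850e+00] F n,t,z [-0.45 -0.94 -0.56]
side wall 714 [ 0.43034796 -0.21997512] stopface n 151 [0.5476 0.5487 0.5493] lid n 1404 [[0.4546, -0.2334, 0.0925], [0.5474, -0.1186, 0.1048]]
top wall 86 [ 0.44503013 -0.10617369] stopface n 40 [0.5384 0.5487 0.5491] lid n 800 [[0.4561, -0.2274, 0.0936], [0.5478, -0.1167, 0.1056]]
```

View pics/s4.png

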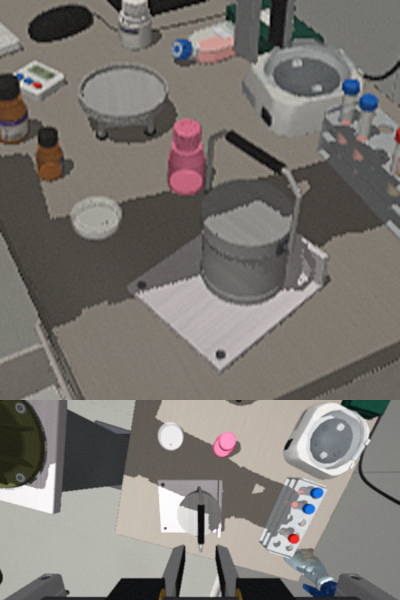

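The canister stands upright on the tray with the bail upright at (255,150) in the side view; it looks snug to within about 1–2 mm. A gentle low push with closed fingers will make sure.

Call:
{"fn": "step_arm", "kwargs": {
  "deltas": [
    {"dp": [0, -0.5, 0], "twist": 0},
    {"dp": [0, -0.6, 0], "twist": 0},
    {"dp": [0, -0.6, 0], "twist": 0},
    {"dp": [0, -0.4, 0], "twist": 0},
    {"dp": [0, 0, 0], "twist": -1},
    {"dp": [0, 0, 0], "twist": -1},
    {"dp": [0, 0, 0], "twist": -1},
    {"dp": [0, 0, 0], "twist": -1},
    {"dp": [0, 0, 0], "twist": -1},
    {"dp": [0, 0, 0], "twist": -1},
    {"dp": [0, 0, 0], "twist": -1},
    {"dp": [0, 0, 0], "twist": -1}
  ],
  "gripper": -1,
  "squeeze": 10
}}

```text
time_s: 27.35
ee_pos: [0.4524, -0.0504, 0.2929]
eef_rot: [-3.141, -0.002, 2.411]
force: [0.9, 0.3, -0.0]
grip_width: 0.0001
grip_force: 0.0
```

Call:
{"fn": "step_arm", "kwargs": {
  "deltas": [
    {"dp": [0, 0, 0], "twist": -1},
    {"dp": [0, 0, 0], "twist": -1},
    {"dp": [0, 0, 0], "twist": -1},
    {"dp": [0, 0, 0], "twist": -1},
    {"dp": [0, 0, 0], "twist": -1},
    {"dp": [0, 0, 0], "twist": -1},
    {"dp": [0, 0, 0], "twist": -1},
    {"dp": [0, 0, 0], "twist": -1},
    {"dp": [0, 0, 0], "twist": -1},
    {"dp": [0, 0, 0], "twist": -1},
    {"dp": [0, 0, 0], "twist": -1},
    {"dp": [0, 0, 0], "twist": -1}
  ]
}}

```text
time_s: 28.55
ee_pos: [0.4524, -0.0504, 0.2929]
eef_rot: [3.141, -0.002, -3.034]
force: [-0.3, -0.4, -1.0]
grip_width: 0.0005
grip_force: 0.0
```

Call:
{"fn": "step_arm", "kwargs": {
  "deltas": [
    {"dp": [0, 0, 0], "twist": -1},
    {"dp": [0, 0, 0], "twist": -1},
    {"dp": [0, 0, 0], "twist": -0.5},
    {"dp": [0, 0, 0], "twist": 0}
  ]
}}

```text
time_s: 28.95
ee_pos: [0.4524, -0.0504, 0.293]
eef_rot: [3.141, -0.002, -2.862]
force: [-0.0, 0.1, 0.4]
grip_width: 0.0004
grip_force: 0.0
```

```bash
python3 m.py; python3 go.py .4538 -.0502 .03
```

```text
TCP n,t 0.4214 -0.1731 0.293 [ 3.141e+00 -2.000e-03 -2.862e+00] F n,t,z [-0.02  0.07  0.44]
side wall 719 [ 0.43036351 -0.2198385 ] stopface n 151 [0.5476 0.5485 0.549 ] lid n 1408 [[0.4545, -0.2338, 0.0924], [0.5475, -0.1183, 0.1051]]
top wall 86 [ 0.44657791 -0.10474892] stopface n 41 [0.5378 0.5487 0.5489] lid n 707 [[0.4559, -0.2292, 0.0932], [0.5476, -0.1201, 0.106]]
t 29.05 pos [ 0.4525 -0.0504  0.2934] rot [ 3.141e+00 -1.000e-03 -2.863e+00] total units [-0.04 -0.01  6.58] F [-1.5  0.3 -0.8]
```

Descend in front of the canister to z ≈ 0.032.

Call:
{"fn": "step_arm", "kwargs": {
  "deltas": [
    {"dp": [0, 0, 0.5], "twist": 0},
    {"dp": [0, 0, 0.8], "twist": 0},
    {"dp": [0, 0, 0.8], "twist": 0},
    {"dp": [0, 0, 0.8], "twist": 0},
    {"dp": [0, 0, 0.8], "twist": 0},
    {"dp": [0, 0, 0.8], "twist": 0},
    {"dp": [0, 0, 0.7], "twist": 0},
    {"dp": [0, 0, 0.6], "twist": 0},
    {"dp": [0, 0, 0.4], "twist": 0},
    {"dp": [0, 0, 0.3], "twist": 0},
    {"dp": [0, 0, 0], "twist": 0}
  ]
}}

```text
time_s: 30.15
ee_pos: [0.4519, -0.0503, 0.0328]
eef_rot: [3.141, -0.002, -2.863]
force: [-0.9, 0.1, 0.5]
grip_width: 0.0007
grip_force: 0.0
```

Call:
{"fn": "step_arm", "kwargs": {
  "deltas": [
    {"dp": [-0.15, 0, 0], "twist": 0},
    {"dp": [-0.15, 0, 0], "twist": 0},
    {"dp": [-0.1, 0, 0], "twist": 0},
    {"dp": [-0.06, 0, 0], "twist": 0},
    {"dp": [-0.04, 0, 0], "twist": 0},
    {"dp": [0, 0, 0], "twist": 0}
  ]
}}

```text
time_s: 30.75
ee_pos: [0.4721, -0.0449, 0.0341]
eef_rot: [-3.142, 0.0, -2.862]
force: [0.4, -0.3, -0.1]
grip_width: 0.0005
grip_force: 0.0
```

```bash
python3 m.py
```

```text
TCP n,t 0.4418 -0.1732 0.0341 [-3.142  0.    -2.862] F n,t,z [ 0.35 -0.41 -0.06]
side wall 567 [ 0.48292112 -0.16058217] stopface n 151 [0.5474 0.5485 0.5492] lid n 220 [[0.4316, -0.2347, 0.0925], [0.549, -0.1532, 0.106]]
top wall 69 [ 0.4911527  -0.17796467] stopface n 37 [0.5382 0.5487 0.549 ] lid n 460 [[0.4576, -0.2078, 0.0931], [0.5484, -0.1166, 0.1057]]
```

Call:
{"fn": "step_arm", "kwargs": {
  "deltas": [
    {"dp": [-0.03, 0, 0], "twist": 0},
    {"dp": [-0.03, 0, 0], "twist": 0},
    {"dp": [-0.02, 0, 0], "twist": 0},
    {"dp": [-0.02, 0, 0], "twist": 0},
    {"dp": [0, 0, 0], "twist": 0}
  ]
}}

```text
time_s: 31.35
ee_pos: [0.4748, -0.0441, 0.034]
eef_rot: [3.141, -0.003, -2.862]
force: [-11.9, -3.9, 8.4]
grip_width: 0.0005
grip_force: 5.7
```

Call:
{"fn": "step_arm", "kwargs": {
  "deltas": [
    {"dp": [-0.02, 0, 0], "twist": 0},
    {"dp": [0, 0, 0], "twist": 0}
  ]
}}

```text
time_s: 31.55
ee_pos: [0.4748, -0.044, 0.034]
eef_rot: [3.141, -0.004, -2.862]
force: [-18.6, -6.1, 14.2]
grip_width: 0.0006
grip_force: 9.7
```

Call:
{"fn": "step_arm", "kwargs": {
  "deltas": [
    {"dp": [-0.02, 0, 0], "twist": 0},
    {"dp": [0, 0, 0], "twist": 0}
  ]
}}

```text
time_s: 31.75
ee_pos: [0.4748, -0.044, 0.034]
eef_rot: [3.141, -0.006, -2.862]
force: [-26.0, -8.9, 21.3]
grip_width: 0.0006
grip_force: 13.8
```

The tool has stopped and the force is rising, so the canister is hard against the stop. Backing off.

Call:
{"fn": "step_arm", "kwargs": {
  "deltas": [
    {"dp": [0.05, 0, 0], "twist": 0},
    {"dp": [0.1, 0, 0], "twist": 0},
    {"dp": [0.2, 0, 0], "twist": 0},
    {"dp": [0.3, 0, 0], "twist": 0},
    {"dp": [0.1, 0, -0.3], "twist": 0},
    {"dp": [0, 0, -0.8], "twist": 0},
    {"dp": [0, 0, -0.8], "twist": 0},
    {"dp": [0, 0, -0.8], "twist": 0},
    {"dp": [0, 0, -0.8], "twist": 0},
    {"dp": [0, 0, -0.8], "twist": 0},
    {"dp": [0, 0, -0.8], "twist": 0},
    {"dp": [0, 0, 0], "twist": 0}
  ]
}}

```text
time_s: 32.95
ee_pos: [0.4494, -0.052, 0.2427]
eef_rot: [-3.138, 0.006, -2.862]
force: [0.2, -0.4, -0.6]
grip_width: 0.0003
grip_force: 0.0
```

```bash
python3 m.py
python3 - <<'E'
from fit import *
save("s5",cv2.resize(cam("side")[0][110:360,190:440],(500,500),interpolation=2))
E
```

```text
TCP n,t 0.418 -0.1738 0.2427 [-3.138  0.006 -2.862] F n,t,z [ 0.07 -0.46 -0.62]
side wall 714 [ 0.43049452 -0.2192787 ] stopface n 151 [0.5473 0.5484 0.5489] lid n 1398 [[0.4548, -0.2331, 0.0925], [0.5477, -0.1186, 0.105]]
top wall 88 [ 0.44796588 -0.10431455] stopface n 42 [0.5484 0.5486 0.549 ] lid n 712 [[0.4576, -0.229, 0.0924], [0.548, -0.118, 0.1063]]
```

View pics/s5.png

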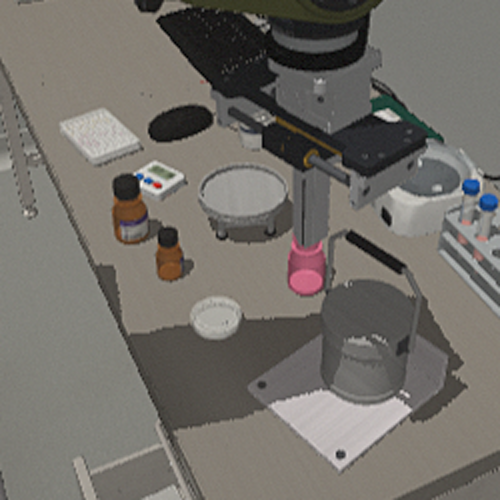

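The final view shows the canister upright against the stop at (365,340), the brown bottle standing at (130,210), and the bystanders in place. Handing in.

```bash
python3 -c "
from station import ctrl
print(ctrl.hand_in())"
```

```text
the job is handed in; nothing more can be done
None
```

The job is handed in at about 33 s: the brown bottle stands on the bare table, the canister is upright on the tray and pushed snug against the stop, and the bystanders look untouched; no verdict was returned.

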